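Set the doming die and make a trial stroke with the treadle

TASK

Set up the doming press for work: push the die slide fully home under the ball punch, then turn the hex clamp nut beside it clockwise by hand until it stops, so that the die is clamped. Then make a trial stroke: press the treadle pedal right down to its stop, hold it there for a full second and let it come all the way up again. Do not work the pedal before the die is home and clamped, and leave the tools lying beside the press and the pedal where they are.

Things in the scene. Friction and masses are not known exactly. Their poses are not given: they have to be found in the camera images.
- press: Electric doming press, fixed on the bench: grey cast C-frame 260 x 250 mm, 396 mm tall. Origin: centre of its underside; +x from its front (slide side, towards the robot) to its column, z up. In its frame: bolster top z 46 mm; column x 63 to 125, y -32 to 32; head overhangs x -40 to 125, y -33 to 33, z 205 to 396 mm; ram axis x 0, y 0; nut axis x -90, y -95 mm (the robot's right).
- die_slide (a joint): Bright steel die slide carrying the round doming die (58 mm across, top z 104 mm). Value in m: 0 = home against its back stop, the die's hollow under the punch; it grows as the slide comes out along the press's -x, up to 0.06. About 4 N of friction; it stays where it is left.
- slide_push (a point): Middle of the front face of the slide's upturned push flange (80 mm wide, 10 mm thick, z 44 to 95 mm above the bench; this point z 70 mm). Moves with the slide; axes are the press's: pushed along +x it goes home, this point then at x -138 mm in the press's frame (press base: front edge x -130 mm, 30 mm high). Nothing stands in front of the flange.
- clamp_nut (a joint): Dark steel hex collar nut on an upright stud. Value in rad, growing as it is tightened (clockwise seen from above): it starts between 0 and 0.5 and stops hard, tight, at 2.4. Turning friction about 0.1 N m; it stays where it is left.
- nut_mid (a point): On the nut's axis at z 95 mm, the height to grip. Hexagon 30 mm across flats, z 79 to 107 mm; round collar below it 43 mm across, then the clamp strap (34 mm wide along the press's x, y -132 to -34, top z 73 mm); stud end 19 mm across up to z 118 mm. The point turns with the nut: its x axis is square to one pair of flats, z up.
- pedal: Radio treadle pedal standing fast on the bench: grey cast base 225 x 115 mm, with the treadle hinged between two cheeks at its far end. Origin: centre of its underside. Its own +x points from the treadle's free end to the hinge, z up. Hinge line along its y axis at x 85, z 50 mm; cheeks and hinge pin up to z 64 mm.
- treadle (a joint): Hinged spring treadle, 175 x 86 mm with a ribbed black rubber tread. Value in rad: 0 = up at rest (free end raised), 0.24 = down on its stop, then level. It springs back when let go. Near the free end it takes about 8 N to start and 15 N to hold at the stop. The ram of the press follows it: down 40 mm at the stop.
- treadle_press (a point): The place to press: on top of the rubber tread, on its centre line, 150 mm from the hinge line and 21 mm in from the free end. At rest it stands about z 92 mm above the bench, at the stop z 57 mm; it moves 35 mm down on an arc about the hinge.
- ram (a joint): Ram of the press with the ball punch (25 mm ball). Value in m: 0 = up, 0.04 = down in the die. Driven only by the treadle.
- punch_tip (a point): Lowest point of the ball punch, z 134 mm with the ram up.
- die_hollow (a point): Deepest point of the die's hollow, on its axis, z 94 mm.
- bench_block: Bystander: steel bench block 64 x 64 x 24 mm lying beside the pedal. Origin: centre of its underside.
- flat_file: Bystander: flat file with a wooden handle, 255 mm long, lying beside the pedal. Origin: underside, where blade and handle meet.
- punch_stand: Bystander: wooden block 65 x 65 mm with upright doming punches, 95 mm tall, at the press's left. Origin: centre of its underside.
- wrench: Bystander: open-ended wrench 200 mm long, lying flat along the press's right side; not needed. Origin: middle of its underside.

How it is judged (in metres and radians):
On the way, in this order (a step that is already met when the one before it is completed fails the run):
1. the die slide is pushed home (within 3 mm of its stop) (value of joint die_slide below 0.003 m), for 0.2 s.
2. the clamp nut is turned tight (within 0.15 rad of its stop) with the slide still home (value of joint die_slide below 0.003 m and value of joint clamp_nut above 2.25 rad), for 0.2 s.
3. the treadle is held down at its stop (within 0.015 rad) for 0.9 s, with the die home and clamped (all of step 2 and value of joint treadle above 0.225 rad), for 0.9 s.
At the end, for the whole second after the job is handed in: The die slide is home (within 3 mm), the clamp nut tight (within 0.15 rad of its stop), and the treadle and ram are all the way up again (within 0.02 rad and 4 mm) and at rest (all of step 2 and value of joint treadle below 0.02 rad and value of joint ram below 0.004 m and velocity of joint treadle below 0.05 rad/s); the robot touches nothing.
It fails at once if the treadle is pressed (more than 0.06 rad) while the die is not home or not clamped (value of joint treadle above 0.06 rad and not (value of joint die_slide below 0.003 m and value of joint clamp_nut above 2.25 rad)).
It fails at once if one of the tools beside the press and the pedal is moved by more than 20 mm (distance of any of bench_block, flat_file, punch_stand, wrench from where it was at the start of the episode above 0.02 m).
It also fails if it takes over 72 s, if anything falls off the work surface, if the arm or the gripper's body presses on something with over 40 N, if the wrist force passes 120 N, or if a joint passes its speed limit or range.

ROBOT

A 7-joint arm with a two-finger parallel gripper is mounted at the origin on the work surface. World frame = base frame: x ahead of the robot, y to its left, z up, the work surface at z = 0. Lengths are in mm, angles in rad, forces in N, time in s.
With the tool pointing down it reaches from about 400 to 925 mm from the base axis. Payload 4.1 kg.
Tool frame: the origin (TCP) lies at the very end of the fingers, on their centre line; the grasp point (between the pads) lies 19 mm behind it (arm.grip_point_offset is the distance from the TCP to the grasp point, in mm); z points along the fingers, y is the direction in which the jaws open and shut (so a half turn about z gives the same grasp; the last joint's range is limited). The gripper opens to 85 mm and grips with 20 to 120 N. Pads are 22 mm wide; open, the fingers measure 114 mm over their backs; the gripper's body (76 mm by 85 mm) begins 54 mm behind the grasp point. The pads swing forward as they close: fully open they stand 13 mm farther back than shut.
Start: joints at [-1.422, 0.398, 0.045, 1.537, -0.019, 1.207, -0.051], TCP at [159.403, 630.186, 231.347] pointing down, gripper open.
Joint ranges: [-2.82, 2.82], [-0.49, 2.23], [-1.37, 1.46], [0, 2.46], [-1.36, 4.5], [0.23, 2], [-2.94, 2.94]. Speed limits (rad/s): [2.57, 2.57, 3.14, 3.14, 3.14, 3.14, 3.14].

INTERFACE

Orientations are given as a rotation vector (axis times angle).
In Python, from cell import arm, optics gives the robot as it stands. The module is installed in compiled form; this text tells all that it offers.
- The arm moves only by the tool play_rows, never from a script. Its argument "motion" is a list that holds one entry, the list of rows, each a list of 7 numbers: the shift along the world's x, y, z in cm, then the turn, a rotation vector about the world's x, y, z in rad, then the finger opening in cm, from 0 to 8.54. In form: [[[dx, dy, dz, wx, wy, wz, grip], ...]]. A call has 1 to 20 rows; each row is the pose to reach, as a shift and turn from the pose commanded when the call began; what a row does not reach only later rows make up. A row lasts 1/12 s, in which the tool goes at most 41.7 mm and 7.16 degrees, less where a joint would pass 70% of its speed; a pose out of reach is approached as far as the arm can. A call with a gripper value outside its range is refused whole. The fingers move at their own pace and stop on an object; "grip_force" is the grip in N (left out, the last holds). Time passes only in rows, so rows that repeat a pose let the fingers close. It gives the time, the measured TCP pose, the force and the opening at its end, in the units of the state.
- arm.get_state(): the state, without advancing time (a new reading comes with each control period).
- optics.get_image(name): name is "scene" or "top" or "wrist"; returns the picture (420x560x3 uint8, blue, green, red); there is no depth.
- optics.camera_model(name): a dict with "intrinsics" (3x3 intrinsics, pixels), "eye" and "rotation" of the camera in the world. Camera axes: x right, y down, z forward; pixel columns grow to the right and rows downward; lengths in mm; the calibration is good to about 2 mm. The wrist camera is an equidistant fisheye: a pixel r from the principal point sees the ray r / f radians off the axis. A picture is of the moment at which its call begins: read the wrist's pose just before it. camera_model takes no time and is no camera call; for the wrist camera it gives the pose at the moment of the call.
- arm.close_job(): hands the job in, once; it reports no verdict.
The state is a dict: "time_s": time; "joints": joint angles; "dq": joint speeds; "joint_torque": joint torques, N m; "ee_pos": TCP position; "ee_rot": TCP orientation; "force": force on the tool from outside, world axes, zero at the start; "torque": the same for the moment, N m; "width": opening from 0.0 (shut) to 1.0 (fully open).
Only numpy, scipy, OpenCV 4.12 (cv2) and the standard library are available. Lean on these libraries where they do the work, as an engineer would, in place of code of your own. Each camera call takes 0.05 s, during which the arm holds its last target. There are 200 camera calls.

## Working session

There is one attempt and no reset: what is moved stays moved. The work goes in short steps, Python scripts to look and compute and a tool call to move; the robot and the scene stay as the last step left them, time stands still between calls to the robot, and variables do not carry over. Pictures are saved under pics/ and viewed, about 8 in all and at most 12, crops included, and the job is handed in when it is done.

Besides the shell and the picture viewer there is one more tool, called after "Emit:" as name([rows], argument=value, ...), one row to a line, values as JSON. play_rows: Moves the arm, as the interface text tells. Its arguments: {"type":"object","properties":{"motion":{"type":"array"},"grip_force":{"type":"number"}},"required":["motion"]}

```bash
mkdir -p pics; ls; python3 - <<'E'
from cell import arm, optics
import cv2, numpy as np
s=arm.get_state(); print({k:np.round(v,3) for k,v in s.items()})
for n in("scene","top","wrist"):
    m=optics.camera_model(n); print(n,m)
for n in("scene","top"):
    cv2.imwrite(f"pics/{n}0.png",optics.get_image(n))
E
```

```text
pics
{'time_s': np.float64(0.0), 'joints': array([-1.422,  0.399,  0.045,  1.538, -0.019,  1.207, -0.051]), 'dq': array([ 0.   , -0.   ,  0.   , -0.   , -0.   , -0.   , -0.002]), 'joint_torque': array([ 0.0000e+00, -4.7511e+01,  1.3650e+00, -2.5423e+01,  1.2000e-02,
        9.0000e-03, -0.0000e+00]), 'ee_pos': array([159.23 , 629.55 , 230.259]), 'ee_rot': array([-3.880e-01, -3.117e+00,  3.000e-03]), 'force': array([-0.223, -0.223,  0.873]), 'torque': array([-0.001, -0.047,  0.017]), 'width': np.float64(0.995)}
scene {'intrinsics': array([[494.02629845,   0.        , 280.67184818],
       [  0.        , 494.02629845, 199.79492862],
       [  0.        ,   0.        ,   1.        ]]), 'eye': array([1287.5085673 ,  -20.48601906,  985.27696132]), 'rotation': array([-1.84608752, -1.84322948,  0.62726181])}
top {'intrinsics': array([[524.87343279,   0.        , 271.23300663],
       [  0.        , 524.87343279, 206.57174979],
       [  0.        ,   0.        ,   1.        ]]), 'eye': array([ 404.75052832,    6.32268174, 1336.18095491]), 'rotation': array([-2.12174211,  2.16234112, -0.17294294])}
wrist {'intrinsics': array([[325.1922621 ,   0.        , 275.2725481 ],
       [  0.        , 325.1922621 , 212.80725808],
       [  0.        ,   0.        ,   1.        ]]), 'eye': array([ 93.91690531, 646.23863757, 372.5995451 ]), 'rotation': array([2.30251798, 1.79313208, 0.24083171])}
```

View pics/scene0.png

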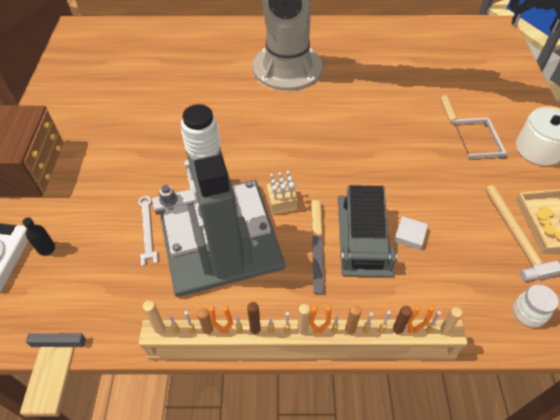

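View pics/top0.png

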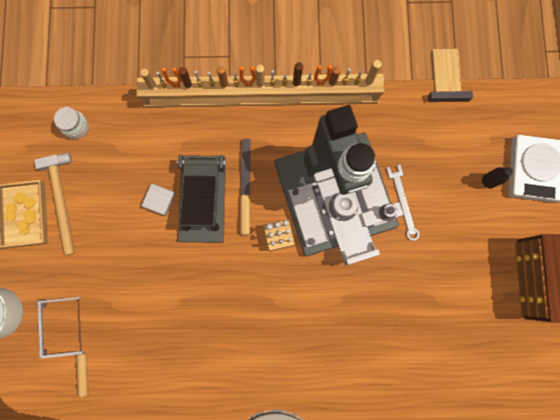

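The scene view shows the press at about (220,220) and the pedal at (366,230). In the top view the nut is near (389,211), the die near (345,206) and the pedal near (202,198). I'll enlarge the top view to measure.

```bash
cat > h.py <<'E'
import numpy as np, cv2
from scipy.spatial.transform import Rotation as R
from cell import arm, optics
def ray(m,px):
    K=m["intrinsics"]; x=(px[0]-K[0,2])/K[0,0]; y=(px[1]-K[1,2])/K[1,1]
    return np.array([x,y,1.])
def fray(m,px):
    K=m["intrinsics"]; d=np.array([px[0]-K[0,2],px[1]-K[1,2]])/K[0,0]; r=np.hypot(*d)+1e-9
    return np.array([*(d/r*np.sin(r)),np.cos(r)])
def cast(m,px,z,fish=False):
    d=R.from_rotvec(m["rotation"]).as_matrix()@(fray if fish else ray)(m,px)
    return m["eye"]+d*(z-m["eye"][2])/d[2]
def proj(m,P):
    c=R.from_rotvec(m["rotation"]).as_matrix().T@(np.asarray(P)-m["eye"]); K=m["intrinsics"]
    return K[0,0]*c[:2]/c[2]+K[:2,2]
E
python3 - <<'E'
from h import *
a=cv2.imread("pics/top0.png")
c=cv2.resize(a[125:275,262:422],None,fx=4,fy=4,interpolation=cv2.INTER_CUBIC)
cv2.imwrite("pics/c1.png",c)
c=cv2.resize(a[135:265,130:290],None,fx=4,fy=4,interpolation=cv2.INTER_CUBIC)
cv2.imwrite("pics/c2.png",c)
E
```

```text
(no output)
```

View pics/c1.png

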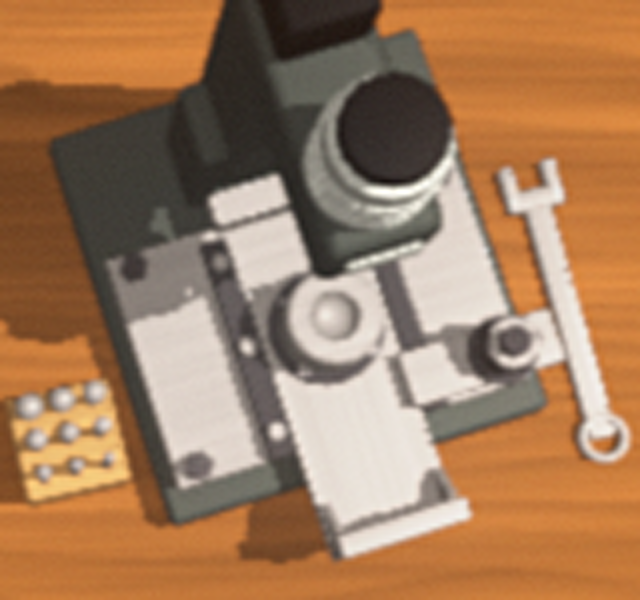

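View pics/c2.png

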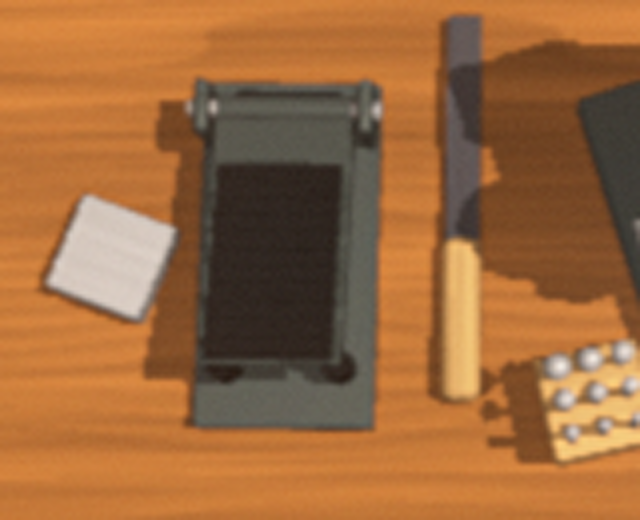

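In the press crop, the base corners are at (172,522), (547,408), (50,147) and (415,33). The flange's front edge runs (342,558)–(470,516), with the stud at (515,340) and the die at (330,318). In the pedal crop, the hinge pin runs (188,107)–(380,110) and the tread's free end is at y≈360.

```bash
python3 - <<'E'
from h import *
m=optics.camera_model("top")
f=lambda c,o,z:cast(m,((c[0]+.5)/4-.5+o[0],(c[1]+.5)/4-.5+o[1]),z)[:2]
o=(262,125)
FL,FR,BL,BR=[f(c,o,30) for c in((172,522),(547,408),(50,147),(415,33))]
print("base",FL,FR,BL,BR,[np.linalg.norm(a-b).round() for a,b in((FL,FR),(BL,BR),(FL,BL),(FR,BR))])
ux=(BL-FL)+(BR-FR);yaw=np.arctan2(ux[1],ux[0]);w=FL-FR;print("yaw",yaw,np.arctan2(-w[0],w[1]))
C=(FL+FR+BL+BR)/4
Q=np.array([[np.cos(yaw),-np.sin(yaw)],[np.sin(yaw),np.cos(yaw)]])
print("C",C)
for n,c,z in(("nut",(515,340),118),("die",(330,318),104),("flL",(342,558),95),("flR",(470,516),95)):
    p=f(c,o,z);print(n,p,"press frame",Q.T@(p-C))
o=(130,135)
for n,c,z in(("baseFL",(192,427),15),("baseFR",(373,430),15),("pinL",(188,107),50),("pinR",(380,110),50),("treadFL",(203,358),92),("treadFR",(337,361),92),("treadBL",(218,163),60),("treadBR",(342,165),60)):
    print(n,f(c,o,z))
E
```

```text
base [487.0803357  -82.40930386] [ 553.85995862 -319.44975839] [727.39222718 -11.46402963] [ 798.45130147 -248.18129045] [np.float64(246.0), np.float64(247.0), np.float64(251.0), np.float64(255.0)]
yaw 0.2852828212532947 0.2746052358714442
C [ 641.69595574 -165.37609559]
nut [ 584.32021831 -280.98636878] press frame [-87.59279699 -94.79036043]
die [ 601.67055522 -174.89890265] press frame [-41.08765043   2.12638738]
flL [ 459.94718813 -177.44139634] press frame [-177.7983873    39.57170056]
flR [ 483.17366264 -254.08231299] press frame [-177.07964343  -40.50815103]
baseFL [528.67529518 235.67190132]
baseFR [524.62473354 121.68413751]
pinL [726.96338176 233.83336143]
pinR [722.80813017 113.25358355]
treadFL [562.57614793 216.10222649]
treadFR [559.27137027 136.22268115]
treadBL [688.42093162 213.13662827]
treadBR [685.7280899  136.19328256]
```

Everything matches the given sizes. The press origin is at (642,-165) with yaw 0.28, the slide is 40 mm out, the nut is at (583,-281) and the treadle press point is at about (577,177). I'll move with the fingers shut to just in front of the flange.

Emit:
play_rows([
  [[32,-43,0,0,0,0.53,0],[32,-43,0,0,0,0.53,0],[32,-43,0,0,0,0.53,0],[32,-43,0,0,0,0.53,0],[32,-43,0,0,0,0.53,0],[32,-43,0,0,0,0.53,0],[32,-43,0,0,0,0.53,0],[32,-43,0,0,0,0.53,0],[32,-43,0,0,0,0.53,0],[32,-43,0,0,0,0.53,0],[32,-43,0,0,0,0.53,0],[32,-43,0,0,0,0.53,0],[32,-43,0,0,0,0.53,0],[32,-43,0,0,0,0.53,0],[32,-43,0,0,0,0.53,0],[32,-43,0,0,0,0.53,0]],
])

```text
time_s: 1.43
ee_pos: [478.8, 200.6, 231.0]
ee_rot: [0.442, -3.109, -0.001]
force: [-0.1, 0.5, 0.1]
width: 0.001
```

Emit:
play_rows([
  [[-3.5,-42.3,0,0,0,0,0],[-3.5,-42.3,0,0,0,0,0],[-3.5,-42.3,0,0,0,0,0],[-3.5,-42.3,0,0,0,0,0],[-3.5,-42.3,0,0,0,0,0],[-3.5,-42.3,0,0,0,0,0],[-3.5,-42.3,0,0,0,0,0],[-3.5,-42.3,0,0,0,0,0],[-3.5,-42.3,0,0,0,0,0],[-3.5,-42.3,0,0,0,0,0],[-3.5,-42.3,0,0,0,0,0],[-3.5,-42.3,0,0,0,0,0],[-3.5,-42.3,0,0,0,0,0],[-3.5,-42.3,0,0,0,0,0]],
])

```text
time_s: 2.6
ee_pos: [445.2, -219.9, 231.0]
ee_rot: [0.449, -3.109, -0.003]
force: [-0.1, 1.3, -0.3]
width: 0.002
```

Emit:
play_rows([
  [[0,0,-4,0,0,0,0],[0,0,-8,0,0,0,0],[0,0,-12,0,0,0,0],[0,0,-16,0,0,0,0],[0,0,-16.3,0,0,0,0],[0,0,-16.3,0,0,0,0],[1,0.29,-16.3,0,0,0,0],[1.5,0.43,-16.3,0,0,0,0],[2,0.57,-16.3,0,0,0,0],[2.5,0.72,-16.3,0,0,0,0],[3,0.86,-16.3,0,0,0,0],[3.5,1,-16.3,0,0,0,0],[4,1.15,-16.3,0,0,0,0],[4.5,1.29,-16.3,0,0,0,0],[4.8,1.37,-16.3,0,0,0,0],[5,1.43,-16.3,0,0,0,0],[5,1.43,-16.3,0,0,0,0]],
])

```text
time_s: 4.02
ee_pos: [495.5, -208.3, 68.4]
ee_rot: [-0.442, 3.109, -0.001]
force: [-2.3, -1.2, 1.2]
width: 0.0
```

Emit:
play_rows([
  [[0.2,0.06,0,0,0,0,0],[0.3,0.09,0,0,0,0,0],[0.4,0.11,0,0,0,0,0],[0.4,0.11,0,0,0,0,0]],
])

```text
time_s: 4.35
ee_pos: [498.5, -207.4, 68.3]
ee_rot: [-0.442, 3.11, 0.0]
force: [-2.2, -0.7, 1.7]
width: -0.002
```

Emit:
play_rows([
  [[0.2,0.06,0,0,0,0,0],[0.4,0.11,0,0,0,0,0],[0.6,0.17,0,0,0,0,0],[0.6,0.17,0,0,0,0,0]],
])

```text
time_s: 4.68
ee_pos: [500.6, -206.7, 68.0]
ee_rot: [0.439, -3.104, -0.003]
force: [-12.0, -1.7, 8.1]
width: 0.0
```

Emit:
play_rows([
  [[0.2,0.06,0,0,0,0,0],[0.3,0.08,0,0,0,0,0],[0.3,0.08,0,0,0,0,0],[0.3,0.08,0,0,0,0,0]],
])

```text
time_s: 5.02
ee_pos: [500.5, -206.7, 67.8]
ee_rot: [0.436, -3.099, -0.005]
force: [-16.3, -3.1, 12.3]
width: 0.002
```

The slide is against its stop: force rose to 16 N with no further travel. Next I back off, rise, and look at the nut from above.

Emit:
play_rows([
  [[-1,-0.3,0,0,0,0,0],[-3,-0.9,0,0,0,0,0],[-3,-0.9,4,0,0,0,0],[-3,-0.9,8,0,0,0,4],[-3,-0.9,11,0,0,0,8.5],[0,-4,11,0,0,0,8.5],[3,-5.5,11,0,0,0,8.5],[6,-7,11,0,0,0,8.5],[7.6,-7.6,11,0,0,0,8.5],[7.6,-7.6,11,0,0,0,8.5],[7.6,-7.6,11,0,0,0,8.5],[7.6,-7.6,11,0,0,0,8.5]],
])

```text
time_s: 6.02
ee_pos: [583.3, -280.1, 178.0]
ee_rot: [-0.443, 3.11, 0.001]
force: [-0.3, 0.3, 0.0]
width: 0.995
```

```bash
python3 - <<'E'
from h import *
s=arm.get_state();print(s["ee_pos"],s["joints"].round(2),s["force"])
m=optics.camera_model("wrist");a=optics.get_image("wrist")
np.save("wm.npy",m,allow_pickle=True);cv2.imwrite("pics/w1.png",a)
c=R.from_rotvec(m["rotation"]).as_matrix().T@(np.array([583,-281,107])-m["eye"])
r=np.arctan2(np.hypot(c[0],c[1]),c[2])*m["intrinsics"][0,0]; print(c,c[:2]/np.hypot(c[0],c[1])*r+m["intrinsics"][:2,2])
cv2.imwrite("pics/w1.png",a); cv2.imwrite("pics/top1.png",optics.get_image("top"))
E
```

```text
[ 583.27448201 -280.10416113  178.03477943] [-0.05  0.5   0.6   1.62 -0.31  1.12  2.49] [-0.29052707  0.32767843  0.02348213]
[ -0.8938713    7.75674696 223.48271759] [273.97239459 224.08960021]
```

View pics/w1.png

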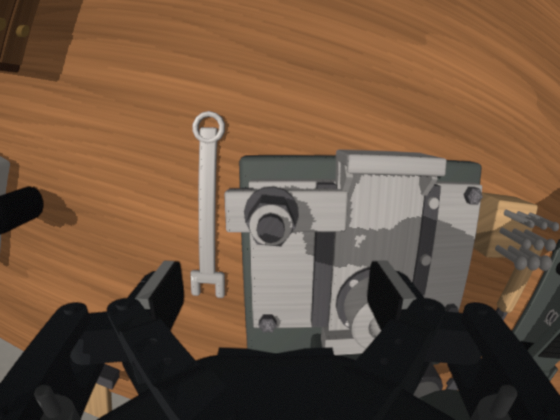

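The nut is at about (271,225), within 3 px of the prediction of (274,224), and the slide is home. I'll zoom in on the hex.

```bash
python3 - <<'E'
import cv2
a=cv2.imread("pics/w1.png")[180:255,225:325]
cv2.imwrite("pics/w1z.png",cv2.resize(a,None,fx=8,fy=8,interpolation=cv2.INTER_CUBIC))
E
```

```text
(no output)
```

View pics/w1z.png

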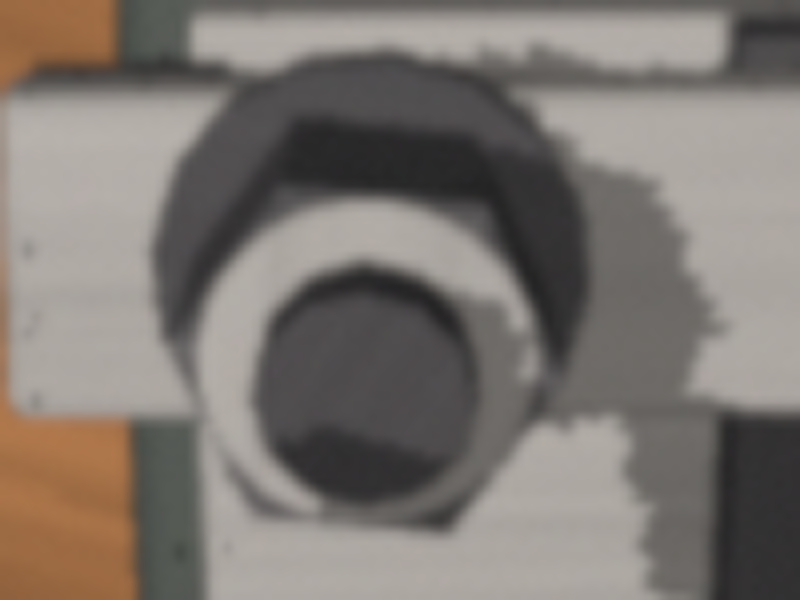

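```bash
python3 - <<'E'
from h import *
m=np.load("wm.npy",allow_pickle=True).item()
V=np.array([cast(m,((x+.5)/8-.5+225,(y+.5)/8-.5+180),107,True)[:2] for x,y in((275,185),(492,200),(560,375),(450,530),(250,518),(175,335))])
c=V.mean(0);d=V-c;print("centre",c,"radii",np.hypot(*d.T))
a=np.degrees(np.arctan2(d[:,1],d[:,0]));print(a,"vertex mod60",np.degrees(np.angle(np.exp(1j*np.radians(a*6)).mean()))/6)
print("stud",cast(m,((365+.5)/8-.5+225,(385+.5)/8-.5+180),118,True)[:2])
t=R.from_rotvec(arm.get_state()["ee_rot"]).as_matrix();print("tool y",np.degrees(np.arctan2(t[1,1],t[0,1])),"tool x",np.degrees(np.arctan2(t[1,0],t[0,0])))
# top check of flange
E
```

```text
centre [ 583.96584072 -283.26566936] radii [17.24979925 17.68260958 16.70672954 17.30750565 17.89676135 16.63298758]
[-137.30301453  159.21717161  101.33709856   40.89797778  -19.0602003
  -81.36912111] vertex mod60 -19.379630430438457
stud [ 582.73583375 -283.61855105]
tool y 106.16944712795427 tool x -163.83057543746247
```

The hex centre is at (583.5,-283). Its corner radius of 17.3 mm fits 30 mm across flats, and the flat normals lie at 70.6°. I turn the tool -0.62 rad, go down and grip.

Emit:
play_rows([
  [[0,-0.25,0,0,0,-0.12,6],[0,-0.25,0,0,0,-0.24,6],[0,-0.25,0,0,0,-0.36,6],[0,-0.25,0,0,0,-0.48,6],[0,-0.25,0,0,0,-0.62,6],[0,-0.25,0,0,0,-0.62,6],[0,-0.25,-3,0,0,-0.62,6],[0,-0.25,-6,0,0,-0.62,6],[0,-0.25,-8,0,0,-0.62,6],[0,-0.25,-9,0,0,-0.62,6],[0,-0.25,-9.7,0,0,-0.62,6],[0,-0.25,-9.7,0,0,-0.62,6]],
])

```text
time_s: 7.12
ee_pos: [582.8, -283.0, 80.6]
ee_rot: [-0.526, -3.096, -0.001]
force: [0.8, 0.6, 0.6]
width: 0.701
```

Emit:
play_rows([
  [[0,0,0,0,0,0,2.4],[0,0,0,0,0,0,2.4],[0,0,0,0,0,0,2.4],[0,0,0,0,0,0,2.4],[0,0,0,0,0,0,2.4],[0,0,0,0,0,0,2.4]],
], grip_force=50)

```text
time_s: 7.62
ee_pos: [584.6, -283.3, 83.3]
ee_rot: [0.527, 3.094, 0.001]
force: [-0.8, 2.0, 6.3]
width: 0.345
```

The opening is 29 mm, so the flats are gripped. The tips ride lightly on the collar, so I lift 2 mm and turn clockwise 60°.

Emit:
play_rows([
  [[0.05,0,0.2,0,0,0,2.4],[0.05,0,0.2,0,0,-0.1,2.4],[0.05,0,0.2,0,0,-0.2,2.4],[0.05,0,0.2,0,0,-0.3,2.4],[0.05,0,0.2,0,0,-0.4,2.4],[0.05,0,0.2,0,0,-0.5,2.4],[0.05,0,0.2,0,0,-0.6,2.4],[0.05,0,0.2,0,0,-0.7,2.4],[0.05,0,0.2,0,0,-0.8,2.4],[0.05,0,0.2,0,0,-0.9,2.4],[0.05,0,0.2,0,0,-1.0,2.4],[0.05,0,0.2,0,0,-1.05,2.4],[0.05,0,0.2,0,0,-1.05,2.4]],
])

```text
time_s: 8.7
ee_pos: [584.6, -283.3, 83.4]
ee_rot: [2.008, 2.414, -0.0]
force: [0.9, 0.7, -1.7]
width: 0.336
```

```bash
python3 - <<'E'
from h import *
s=arm.get_state();print(s["joints"].round(2),s["force"],s["torque"],s["width"])
t=R.from_rotvec(s["ee_rot"]).as_matrix();print("tool y",np.degrees(np.arctan2(t[1,1],t[0,1])))
E
```

```text
[-0.23  0.75  0.94  1.7  -0.68  1.05  1.11] [ 0.85386243  0.72246059 -1.72263066] [-0.03340993 -0.4216186  -0.07066748] 0.33607577255268967
tool y 10.483273390972947
```

It turned exactly 60°. Now I release, swing back, regrip and turn again.

Emit:
play_rows([
  [[0,0,0,0,0,0,6],[0,0,0,0,0,0,6],[0,0,0,0,0,0,6],[0,0,0,0,0,0,6],[0,0,0,0,0,0.12,6],[0,0,0,0,0,0.24,6],[0,0,0,0,0,0.36,6],[0,0,0,0,0,0.48,6],[0,0,0,0,0,0.6,6],[0,0,0,0,0,0.72,6],[0,0,0,0,0,0.84,6],[0,0,0,0,0,0.96,6],[0,0,0,0,0,1.05,6],[0,0,0,0,0,1.05,6],[0,0,0,0,0,1.05,2.4],[0,0,0,0,0,1.05,2.4],[0,0,0,0,0,1.05,2.4],[0,0,0,0,0,1.05,2.4],[0,0,0,0,0,1.05,2.4],[0,0,0,0,0,1.05,2.4]],
])

```text
time_s: 10.37
ee_pos: [583.9, -283.1, 83.6]
ee_rot: [-0.528, -3.097, -0.001]
force: [-0.8, 2.4, 5.0]
width: 0.34
```

Emit:
play_rows([
  [[0,0,0,0,0,0,2.4],[0,0,0,0,0,-0.1,2.4],[0,0,0,0,0,-0.2,2.4],[0,0,0,0,0,-0.3,2.4],[0,0,0,0,0,-0.4,2.4],[0,0,0,0,0,-0.5,2.4],[0,0,0,0,0,-0.6,2.4],[0,0,0,0,0,-0.7,2.4],[0,0,0,0,0,-0.8,2.4],[0,0,0,0,0,-0.85,2.4],[0,0,0,0,0,-0.85,2.4]],
])

```text
time_s: 11.28
ee_pos: [584.4, -282.6, 83.6]
ee_rot: [-1.759, -2.603, -0.001]
force: [-0.2, 3.9, 4.7]
width: 0.339
```

```bash
python3 - <<'E'
from h import *
s=arm.get_state();print(s["joints"].round(2),s["force"],s["torque"],s["width"])
t=R.from_rotvec(s["ee_rot"]).as_matrix();print("tool y",np.degrees(np.arctan2(t[1,1],t[0,1])))
E
```

```text
[-0.21  0.72  0.89  1.7  -0.64  1.04  1.28] [-0.2263921   3.90741994  4.65245775] [ 0.6359146   0.19895754 -0.10273623] 0.3394772603244765
tool y 21.896838038791813
```

Emit:
play_rows([
  [[0,0,0,0,0,-0.07,2.4],[0,0,0,0,0,-0.14,2.4],[0,0,0,0,0,-0.2,2.4],[0,0,0,0,0,-0.2,2.4],[0,0,0,0,0,-0.2,2.4]],
])

```text
time_s: 11.7
ee_pos: [584.5, -282.6, 83.6]
ee_rot: [-2.008, -2.416, -0.002]
force: [-0.0, 2.9, 5.5]
width: 0.344
```

```bash
python3 - <<'E'
from h import *
s=arm.get_state();print(s["joints"].round(2),s["force"],s["torque"],s["width"])
t=R.from_rotvec(s["ee_rot"]).as_matrix();print("tool y",np.degrees(np.arctan2(t[1,1],t[0,1])))
E
```

```text
[-0.23  0.75  0.94  1.7  -0.68  1.06  1.11] [-0.02016676  2.90773509  5.50167054] [ 0.62467809  0.17489042 -0.12066055] 0.34417037929027855
tool y 10.520428643347607
```

Still no stop after 2.10 rad. One more regrip and a slow turn should reach it.

Emit:
play_rows([
  [[0,0,0,0,0,0,6],[0,0,0,0,0,0,6],[0,0,0,0,0,0,6],[0,0,0,0,0,0,6],[0,0,0,0,0,0.12,6],[0,0,0,0,0,0.24,6],[0,0,0,0,0,0.36,6],[0,0,0,0,0,0.48,6],[0,0,0,0,0,0.6,6],[0,0,0,0,0,0.72,6],[0,0,0,0,0,0.84,6],[0,0,0,0,0,0.96,6],[0,0,0,0,0,1.05,6],[0,0,0,0,0,1.05,6],[0,0,0,0,0,1.05,2.4],[0,0,0,0,0,1.05,2.4],[0,0,0,0,0,1.05,2.4],[0,0,0,0,0,1.05,2.4],[0,0,0,0,0,1.05,2.4],[0,0,0,0,0,1.05,2.4]],
])

```text
time_s: 13.37
ee_pos: [584.0, -283.0, 83.5]
ee_rot: [-0.528, -3.097, -0.001]
force: [-0.9, 1.0, 3.2]
width: 0.34
```

Emit:
play_rows([
  [[0,0,0,0,0,-0.03,2.4],[0,0,0,0,0,-0.06,2.4],[0,0,0,0,0,-0.09,2.4],[0,0,0,0,0,-0.12,2.4],[0,0,0,0,0,-0.12,2.4]],
])

```text
time_s: 13.78
ee_pos: [584.0, -283.0, 83.5]
ee_rot: [-0.713, -3.059, -0.001]
force: [-1.6, 1.9, 3.9]
width: 0.34
```

```bash
cat > st.py <<'E'
from h import *
s=arm.get_state();print(s["joints"].round(2),s["force"],s["torque"],s["width"])
t=R.from_rotvec(s["ee_rot"]).as_matrix();print("tool y",np.degrees(np.arctan2(t[1,1],t[0,1])))
E
python3 st.py
```

```text
[-0.11  0.65  0.72  1.69 -0.5   0.99  1.9 ] [-1.56194443  1.90610133  3.88144841] [ 0.50332947  0.25387679 -0.12068933] 0.33952941784809393
tool y 63.76454914413093
```

Emit:
play_rows([
  [[0,0,0,0,0,-0.03,2.4],[0,0,0,0,0,-0.06,2.4],[0,0,0,0,0,-0.08,2.4],[0,0,0,0,0,-0.08,2.4]],
])

```text
time_s: 14.12
ee_pos: [584.0, -282.9, 83.5]
ee_rot: [-0.834, -3.029, -0.001]
force: [-0.0, 3.6, 4.5]
width: 0.344
```

```bash
python3 st.py
```

```text
[-0.12  0.66  0.73  1.69 -0.51  0.99  1.83] [-0.01031423  3.61292362  4.51998828] [ 0.62165024  0.19319192 -0.05185558] 0.34370922379304514
tool y 59.20759766055899
```

Emit:
play_rows([
  [[0,0,0,0,0,-0.03,2.4],[0,0,0,0,0,-0.06,2.4],[0,0,0,0,0,-0.08,2.4],[0,0,0,0,0,-0.08,2.4]],
])

```text
time_s: 14.45
ee_pos: [584.7, -283.3, 83.5]
ee_rot: [0.946, 2.995, -0.002]
force: [-0.4, 2.2, 2.6]
width: 0.34
```

```bash
python3 st.py
```

```text
[-0.13  0.67  0.75  1.69 -0.53  0.99  1.77] [-0.36602489  2.16311889  2.58151689] [ 0.29349133 -0.13262176  1.86452175] 0.34015535642368533
tool y 54.940146923319325
```

Emit:
play_rows([
  [[0,0,0,0,0,-0.03,2.4],[0,0,0,0,0,-0.06,2.4],[0,0,0,0,0,-0.06,2.4]],
])

```text
time_s: 14.7
ee_pos: [585.4, -284.0, 83.6]
ee_rot: [1.037, 2.962, -0.003]
force: [2.4, -1.0, 0.5]
width: 0.34
```

```bash
python3 st.py
```

```text
[-0.14  0.67  0.77  1.69 -0.54  1.    1.72] [ 2.37901419 -1.01874573  0.49260954] [-0.07931927 -0.68320174  1.92068392] 0.34012509638626753
tool y 51.4206040765257
```

The torque jumped to 1.9 N·m, so the nut is at its stop. I release, lift clear and check.

Emit:
play_rows([
  [[0,0,0,0,0,0.06,3],[0,0,0,0,0,0.06,6],[0,0,0,0,0,0.06,7],[0,0,0,0,0,0.06,7],[0,0,0,0,0,0.06,7],[0,0,3,0,0,0.06,7],[0,0,6,0,0,0.06,7],[0,0,10,0,0,0.06,7],[0,0,10,0,0,0.06,7],[0,0,10,0,0,0.06,7]],
])

```text
time_s: 15.53
ee_pos: [584.9, -284.8, 186.1]
ee_rot: [0.956, 2.987, -0.001]
force: [-0.9, 0.7, -0.8]
width: 0.822
```

```bash
python3 - <<'E'
from h import *
m=optics.camera_model("wrist");a=optics.get_image("wrist")
np.save("wm2.npy",m,allow_pickle=True)
def fp(P):
    c=R.from_rotvec(m["rotation"]).as_matrix().T@(np.array(P,float)-m["eye"]);h=np.hypot(c[0],c[1])
    return c[:2]/h*np.arctan2(h,c[2])*m["intrinsics"][0,0]+m["intrinsics"][:2,2]
u,v=fp((583.5,-283,107)).astype(int);print(u,v,arm.get_state()["ee_pos"])
z=cv2.resize(a[v-37:v+38,u-50:u+50],None,fx=4,fy=4,interpolation=cv2.INTER_CUBIC)
print("origin",u-50,v-37)
cv2.imwrite("pics/w2z.png",np.hstack([z,cv2.resize(a,(400,300))]))
cv2.imwrite("pics/w2.png",a)
E
```

```text
276 217 [ 583.9193274  -283.7236344   183.96271439]
origin 226 180
```

View pics/w2z.png

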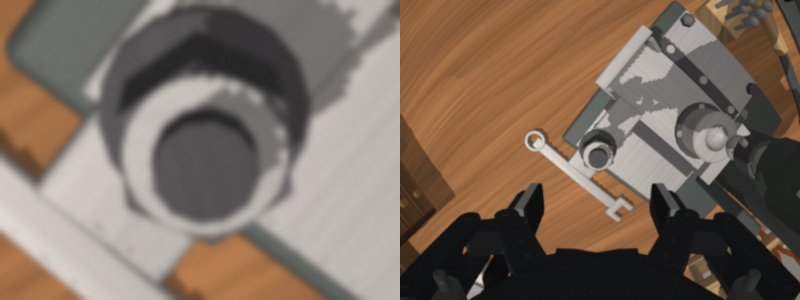

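```bash
python3 - <<'E'
from h import *
m=np.load("wm2.npy",allow_pickle=True).item()
w=lambda c,z:cast(m,((c[0]+.5)/4-.5+226,(c[1]+.5)/4-.5+180),z,True)[:2]
V=[w(c,107) for c in((128,207),(213,240),(290,188))]
c=np.array([583.5,-283])
for v in V:
    d=v-c;print(np.hypot(*d),np.degrees(np.arctan2(d[1],d[0]))%60)
for a,b in zip(V,V[1:]):
    e=b-a;print("edge",np.hypot(*e),np.degrees(np.arctan2(e[1],e[0]))%60)
# flange front edge, home point check; half-size picture (1.4x)
f=lambda x,y,z:cast(m,((x-400)*1.4,y*1.4),z,True)[:2]
Q=np.array([[np.cos(.28),-np.sin(.28)],[np.sin(.28),np.cos(.28)]])
for p in((598,82),(641,27)): print("flange front top, press frame",Q.T@(f(*p,95)-[641.7,-165.4]))
print("die",Q.T@(f(715,138,94)-[641.7,-165.4]))
python=arm.get_state()["ee_rot"];t=R.from_rotvec(python).as_matrix();print(np.degrees(np.arctan2(t[1,1],t[0,1])))
E
```

```text
16.821422301776185 31.784480140603776
16.62257523480089 31.140226371970847
17.018706108570267 31.651527676206495
edge 16.55979953540522 32.0601118509642
edge 16.95392132914677 30.239427403506326
flange front top, press frame [-132.82105208  -39.97272194]
flange front top, press frame [-135.29971341   32.46810749]
die [ 5.54796604 -1.30829048]
54.54259315576804
```

The nut has turned about 129–132° from its start and stalled at 1.9 N·m. The flange reads as home to within a few mm. Next is the pedal, with fingers shut, going round the front of the press.

Emit:
play_rows([
  [[-4,1.4,1.5,0,0,0,0],[-8,2.9,3,0,0,0,0],[-12,4.3,4.8,0,0,0,0],[-13.9,5,4.8,0,0,0,0],[-13.6,9,4.8,0,0,0.1,0],[-13.4,13,4.8,0,0,0.2,0],[-13.1,17,4.8,0,0,0.3,0],[-12.8,21,4.8,0,0,0.4,0],[-12.5,25,4.8,0,0,0.5,0],[-12.2,29,4.8,0,0,0.6,0],[-11.8,33,4.8,0,0,0.62,0],[-11.6,37,4.8,0,0,0.62,0],[-9,40,4.8,0,0,0.62,0],[-6,43,4.8,0,0,0.62,0],[-3,45,3,0,0,0.62,0],[-0.7,46,-1,0,0,0.62,0],[-0.7,46,-4,0,0,0.62,0],[-0.7,46,-4,0,0,0.62,0],[-0.7,46,-4,0,0,0.62,0],[-0.7,46,-4,0,0,0.62,0]],
])

```text
time_s: 17.25
ee_pos: [576.8, 175.8, 143.8]
ee_rot: [0.002, -3.141, 0.0]
force: [0.0, 0.0, 0.1]
width: 0.003
```

```bash
python3 - <<'E'
from h import *
m=optics.camera_model("wrist");a=optics.get_image("wrist")
print(arm.get_state()["ee_pos"])
cv2.imwrite("pics/w3.png",a)
for P in((577,177,92),(562.6,216,95),(559,136,95)):
    c=R.from_rotvec(m["rotation"]).as_matrix().T@(np.array(P,float)-m["eye"]);h=np.hypot(c[0],c[1])
    print(c[:2]/h*np.arctan2(h,c[2])*m["intrinsics"][0,0]+m["intrinsics"][:2,2])
E
```

```text
[577.53212824 176.01075533 144.9211528 ]
[277.18800728 234.23092064]
[340.31350357 213.59766709]
[210.64103579 207.83233997]
```

View pics/w3.png

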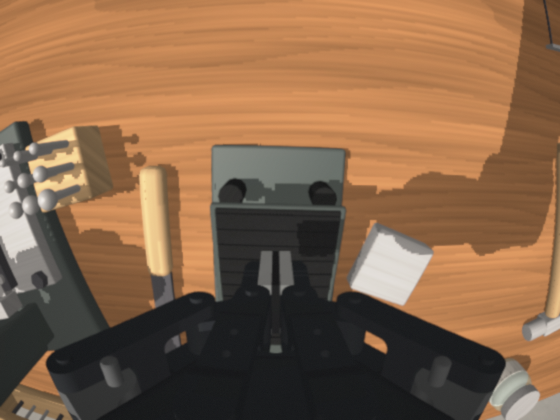

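The fingertips are over the tread: its free edge is at row 206 with corners (213,206) and (344,207), and the press point is near (277,234). Pressing down now.

Emit:
play_rows([
  [[0,0,-2.5,0,0,0,0],[0,0,-4.5,0,0,0,0],[0,0,-5.2,0,0,0,0],[0,0,-5.9,0,0,0,0],[0,0,-6.6,0,0,0,0],[0,0,-7.3,0,0,0,0],[0,0,-8,0,0,0,0],[0,0,-8.6,0,0,0,0],[0,0,-9.1,0,0,0,0],[0,0,-9.3,0,0,0,0],[0,0,-9.3,0,0,0,0]],
])

```text
time_s: 18.22
ee_pos: [575.7, 177.1, 55.8]
ee_rot: [0.003, -3.138, -0.007]
force: [-13.0, -1.3, 25.6]
width: -0.001
```

Emit:
play_rows([
  [[0,0,-0.3,0,0,0,0],[0,0,-0.3,0,0,0,0],[0,0,-0.3,0,0,0,0],[0,0,-0.3,0,0,0,0],[0,0,-0.3,0,0,0,0],[0,0,-0.3,0,0,0,0],[0,0,-0.3,0,0,0,0],[0,0,-0.3,0,0,0,0],[0,0,-0.3,0,0,0,0],[0,0,-0.3,0,0,0,0],[0,0,-0.3,0,0,0,0],[0,0,-0.3,0,0,0,0],[0,0,-0.3,0,0,0,0],[0,0,-0.3,0,0,0,0],[0,0,-0.3,0,0,0,0],[0,0,-0.3,0,0,0,0]],
])

```text
time_s: 19.55
ee_pos: [575.7, 177.0, 55.4]
ee_rot: [0.002, -3.137, -0.009]
force: [-18.1, -1.5, 43.0]
width: 0.004
```

```bash
python3 - <<'E'
from h import *
cv2.imwrite("pics/s_down.png",optics.get_image("scene"));cv2.imwrite("pics/w_down.png",optics.get_image("wrist"))
s=arm.get_state();print(s["ee_pos"],s["force"])
E
```

```text
[575.74893026 177.06776901  55.40956133] [-18.84963968  -2.02271997  43.1489478 ]
```

Emit:
play_rows([
  [[0,0,1,0,0,0,0],[0,0,2,0,0,0,0],[0,0,3,0,0,0,0],[0,0,4,0,0,0,0],[0,0,5,0,0,0,0],[0,0,7,0,0,0,0],[0,0,10,0,0,0,0],[0,0,14,0,0,0,0],[-3,0,17,0,0,0,0],[-6,0,17,0,0,0,0],[-9,0,17,0,0,0,0],[-9,0,17,0,0,0,0],[-9,0,17,0,0,0,0],[-9,0,17,0,0,0,0]],
])

```text
time_s: 20.82
ee_pos: [487.4, 176.7, 218.3]
ee_rot: [-0.004, 3.14, 0.002]
force: [0.0, 0.3, -0.1]
width: 0.001
```

```bash
python3 - <<'E'
from h import *
s=arm.get_state();print(s["ee_pos"],s["force"],s["time_s"])
d=cv2.imread("pics/s_down.png");a=optics.get_image("scene");t=optics.get_image("top")
cv2.imwrite("pics/s_up.png",a)
o=cv2.imread("pics/top0.png");f=lambda i:cv2.resize(i[120:280,120:430],(480,248))
c=lambda i:cv2.resize(i[160:300,130:440],(320,145))
b=cv2.imread("pics/scene0.png")
L=np.vstack([f(o),f(t)]);r=np.vstack([c(b),c(d),c(a)]);h=min(len(L),len(r));cv2.imwrite("pics/fin.png",np.hstack([L[:h],r[:h]]))
E
```

```text
[487.36936038 176.74482051 218.34584409] [ 0.04274758  0.33639654 -0.1489895 ] 20.8167
```

View pics/fin.png

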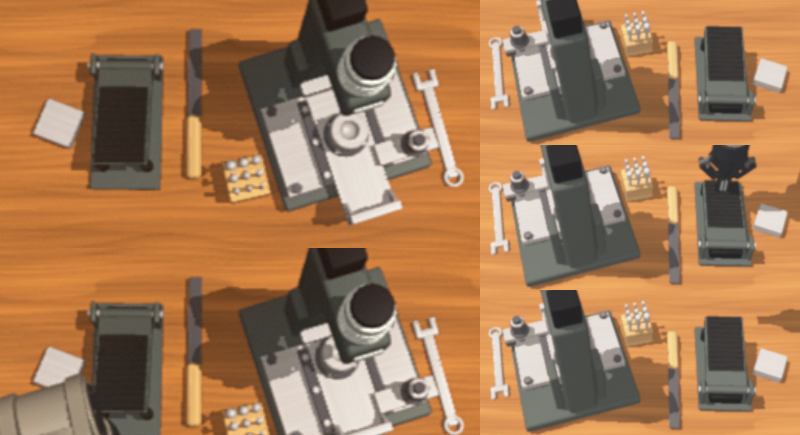

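The final pictures show the slide home, the treadle back up, and every tool where it started. The arm is clear with about 0 N, so I hand in.

```bash
python3 -c "
from cell import arm
print(arm.close_job())"
```

```text
the job is handed in; nothing more can be done
None
```

I set up the press, made one trial stroke and handed the job in at about 21 s of the 72 s. The hand-in reports no verdict.

- **Die slide:** I pushed it about 40 mm in, until the force rose to 16 N with no more travel. Later pictures show it home, though my close-up reading of the flange was about 4 mm off the exact home position. That is within the accuracy of that reading, but it does not by itself prove the 3 mm limit.
- **Clamp nut:** I turned it clockwise in three grips until the torque jumped to about 1.9 N·m, its hard stop. The hex measured about 129° (2.26 rad) of turn, against about 2.30 rad of gripper turn before the stop. Its starting angle is unknown, so I rely on the stop rather than on an absolute angle.
- **Treadle:** I pressed it to its stop, at z 55.4–55.8 mm against the expected 57 mm, and held it there for about 1.4 s before letting it up. At the end of the hold the fingertips pressed with 43 N vertically, well below the 120 N wrist limit. I took the 40 N limit to apply to the arm and gripper body, not the fingers.
- **Last checks:** The treadle looks back up, the tools have not visibly moved, and the gripper is clear with about 0 N. The ram is behind the press head in those views, so I did not see it directly.

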